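# Load a wax ring tube in the slicing jig

### The job

Get the thick wax tube ready for sawing: take it from the wooden rack, lower it (do not drop it) into the V of the slicing jig so that it beds down in both saddles, and slide it along until its end bears on the end stop. Wax marks easily and the stop is set to the slice width, so feel for each contact and press only lightly: the stop must keep its setting. Then shut the toggle clamp on the tube, handle fully down so that it locks, and leave the thin tube in the rack.

Things in the scene. Friction and masses are not known exactly. Their poses are not given: they have to be found in the camera images.
- wax_tube: The thick one of two round turquoise wax tubes that lie side by side in the wooden rack (either place): outside diameter 32 mm, bore 16 mm, length not measured since the last slices were sawn off it (155 to 170 mm), about 0.1 kg. Origin at its middle, on its axis; x along the axis (ends alike and square). In the rack the axis is 37 mm above the table.
- thin_tube: The other wax tube, outside diameter 22 mm, length 160 mm; origin at its middle on its axis, x along the axis. It stays in the rack.
- rack: Wooden stock rack, fixed: two rails 16 mm thick, 190 mm long along its y axis, 34 mm high, centred 48 mm either side of its origin along its x axis; only bare table between them over the middle 140 mm. V-notches 45 mm either side of the middle hold the tubes along the rack's x axis. Origin: centre of the underside.
- jig: Slicing jig, fixed: 12 mm base, two white nylon 90-degree V-saddles 74 mm wide, 60 mm high, their V along the jig's x axis. Origin on the table under the V's middle line, x points to the end stop, z up. Saddles at x -64 to -34 mm and 44 to 80 mm (with a thin saw slot); the gap between is free for fingers down to the base. The thick tube beds with its axis at y 0, z 52 mm.
- stop: End stop at the +x end of the V, in line with the bedded tube: 24 mm steel disc on a rod. Origin: centre of the face that the tube's end meets; x as the jig's x, away from the tube. Its setting varies (face at jig x 84 to 96 mm). Only a thumbscrew's friction holds it: pushed harder than about 8 N it slips.
- clamp_handle (a joint): Angle of the toggle clamp's handle (rad): 0 = open (raised, leaning outward 1.0 rad above level), 1.0 = locked (level, along the jig's -y). Shutting moves it down and outward and swings the arm onto the tube. Friction keeps it where it is left; about 2 N at its end moves it, 5 to 6 N takes it over centre (0.89) with a tube in place, then it locks at 1.0.
- handle_pivot (a point): Centre of the handle's hinge, at x -49, y -118, z 84 mm in the jig's frame (on its right-hand side, y pointing left); the hinge axis is along the jig's x. The clamp's open arm stands up at x -49, y about -70 to -110 mm beside it, its top 190 mm above the table; the handle ends 122 mm from this pivot.
- handle_end (a point): Point on the middle line of the handle's black round grip (17 mm thick, 80 mm long), 105 mm from the pivot and 17 mm short of the free end.
There are look-alikes about, which are no part of the job. Leave any white look-alike of the wax_tube alone.

How it is judged (in metres and radians):
On the way:
1. the thick tube lies bedded in both V-saddles and has been brought to bear on the end stop with more than 0.5 N, while the clamp is still open (y of wax_tube in the frame of jig between -0.002 and 0.002 m and z of wax_tube in the frame of jig between 0.05 and 0.0537 m and angle between the x axis of wax_tube and the x axis of jig, either way round below 0.03 rad and x of wax_tube in the frame of stop above -0.082 m and contact force between wax_tube and stop above 0.5 N and value of joint clamp_handle below 0.3 rad).
At the end, for the whole second after the job is handed in: The thick tube lies in both V-saddles (axis within 2 mm of the V's middle line, 50 to 53.7 mm above the jig's underside, within 0.03 rad of the V's direction), its end within 2 mm of the stop, the clamp handle locked down (joint over 0.97), everything at rest, and the thin tube still in the rack (y of wax_tube in the frame of jig between -0.002 and 0.002 m and z of wax_tube in the frame of jig between 0.05 and 0.0537 m and angle between the x axis of wax_tube and the x axis of jig, either way round below 0.03 rad and x of wax_tube in the frame of stop above -0.082 m and value of joint clamp_handle above 0.97 rad and linear speed of wax_tube below 0.01 m/s and z of thin_tube in the frame of rack above 0.02 m and distance between thin_tube and rack below 0.09 m); the robot touches nothing.
It fails at once if the tube is dropped (moves faster than 0.4 m/s out of the fingers) (contact force between wax_tube and the fingers below 0.05 N and linear speed of wax_tube above 0.4 m/s).
It fails at once if the tube is rammed or pressed into the saddles with more than 90 N (contact force between wax_tube and jig above 90 N).
It fails at once if the end stop is shoved out of its setting by more than 1.5 mm (distance of stop from where it was at the start of the episode above 0.0015 m).
It fails at once if the thin tube is disturbed by more than 20 mm (distance of thin_tube from where it was at the start of the episode above 0.02 m).
It also fails if it takes over 61 s, if anything falls off the work surface, if the arm or the gripper's body presses on something with over 40 N, if the wrist force passes 120 N, or if a joint passes its speed limit or range.

### The arm

A 7-joint arm with a two-finger parallel gripper is mounted at the origin on the work surface; the furniture and walls round the work are solid. World frame = base frame: x ahead of the robot, y to its left, z up, the work surface at z = 0. Lengths are in mm, angles in rad, forces in N, time in s.
With the tool pointing down it reaches from about 400 to 875 mm from the base axis. Payload 4.4 kg.
Tool frame: the origin (TCP) lies midway between the tips of the shut fingers; the grasp point (between the pads) lies 19 mm behind it (ctrl.grip_point_offset is the distance from the TCP to the grasp point, in mm); z points along the fingers, y is the direction in which the jaws open and shut (so a half turn about z gives the same grasp; the last joint's range is limited). The gripper opens to 85 mm and grips with 20 to 120 N. Pads are 22 mm wide; open, the fingers measure 114 mm over their backs; the gripper's body (76 mm by 85 mm) begins 54 mm behind the grasp point. The pads swing forward as they close: fully open they stand 13 mm farther back than shut.
Start: joints at [-1.268, 0.628, 0.038, 1.517, -0.027, 0.996, -0.02], TCP at [234.3, 606.318, 231.313] pointing down, gripper open.
Joint ranges: [-3.06, 3.06], [-0.37, 2.12], [-1.25, 1.32], [0.18, 2.47], [-1.1, 4.24], [0.23, 1.98], [-2.94, 2.94]. Speed limits (rad/s): [2.57, 2.57, 3.14, 3.14, 3.14, 3.14, 3.14].

### API

Orientations are given as [roll, pitch, yaw] about the fixed x, y, z axes, in that order (R = Rz(yaw) Ry(pitch) Rx(roll)).
In Python, from cell import ctrl, imaging, models gives the robot as it stands. The module is installed in compiled form; this text tells all that it offers.
- The arm moves only by the tool drive_tool, never from a script. Its argument "deltas" is text: rows parted by semicolons, each of 5 numbers parted by spaces: the shift along the tool's x, y, z in m, then the turn about the tool's z in degrees, then the finger opening in m, from 0 to 0.0854. A call has 1 to 12 rows; each row is the pose to reach, as a shift and turn from the pose commanded when the call began, along the tool's axes at that moment; what a row does not reach only later rows make up. A row lasts 1/8 s, in which the tool goes at most 62.5 mm and 10.7 degrees, less where a joint would pass 70% of its speed; a pose out of reach is approached as far as the arm can. A call with a gripper value outside its range is refused whole. The fingers move at their own pace and stop on an object; the grip force is fixed at half the most. Time passes only in rows, so rows that repeat a pose let the fingers close. It gives the time, the measured TCP pose, the force and the opening at its end, in the units of the state.
- ctrl.read_state(): the state, without advancing time (a new reading comes with each control period).
- imaging.get_image(name): name is "side" or "top" or "wrist"; returns a dict with "color" (384x512x3 uint8, red, green, blue), "range_z" (384x512 float32, mm along the optical axis (not along the pixel's ray), 0 where there is no reading), "vfov" (degrees; the focal length in pixels is half the picture's height over the tangent of half this angle, whatever the lens; pixels are square), "cx", "cy" (the principal point, pixels), "extrinsics" (4x4, takes a point from camera to world coordinates). Camera axes: x right, y down, z forward; pixel columns grow to the right and rows downward; lengths in mm; the calibration is good to about 2 mm. The wrist camera is an equidistant fisheye: a pixel r from the principal point sees the ray r / f radians off the axis. A picture is of the moment at which its call begins.
- ctrl.finish_job(): hands the job in, once; it reports no verdict.
Trained networks look in a picture, given as the dict that the camera call returned (one of the last four; its "shot" number tells which), for a name from the list of things; names that differ only in an ending like _2 or _b are one class to them, and where a whole thing is asked for, a point or a joint stands for the part that bears it (a point fixed in the world has none). Each returns a list of dicts, best first, with "score" (0 to 1); they miss things now and then, are a little off and sometimes report something else, mostly with a low value. They report only what shows in the picture. A call takes as long as a camera call. They do not tell look-alikes from the thing itself.
- models.spot_in(picture, thing): "point" ([column, row] in pixels, amid what is visible of it).
- models.landmark_of(picture, thing): "point" ([column, row] in pixels: a listed point, or the origin of a listed thing).
The state is a dict: "clock": time; "qpos": joint angles; "qd": joint speeds; "tau": joint torques, N m; "eef_pos": TCP position; "tool_rot": TCP orientation; "force": force on the tool from outside, world axes, zero at the start; "torque": the same for the moment, N m; "width": finger opening in mm.
Only numpy, scipy, OpenCV 4.12 (cv2) and the standard library are available. Lean on these libraries where they do the work, as an engineer would, in place of code of your own. Each camera call takes 0.05 s, during which the arm holds its last target.

## Working session

There is one attempt and no reset: what is moved stays moved. The work goes in short steps, Python scripts to look and compute and a tool call to move; the robot and the scene stay as the last step left them, time stands still between calls to the robot, and variables do not carry over. Pictures are saved under pics/ and viewed, and the job is handed in when it is done.

Besides the shell and the picture viewer there is one more tool, called after "Request:" as name(argument=value, ...) on one line, values as JSON. drive_tool: Moves the arm, as the interface text tells. Its arguments: {"type":"object","properties":{"deltas":{"type":"string"}},"required":["deltas"]}

```bash
mkdir -p pics; ls; cat > h.py <<'E'
import numpy as np, cv2
from cell import ctrl, imaging, models
def save(n,im): cv2.imwrite('pics/'+n+'.png', cv2.cvtColor(im['color'],cv2.COLOR_RGB2BGR))
def f_of(im): return 192/np.tan(np.radians(im['vfov'])/2)
def cloud(im):  # pinhole only
    f=f_of(im); z=im['range_z']; v,u=np.mgrid[0:384,0:512]
    P=np.stack([(u-im['cx'])/f*z,(v-im['cy'])/f*z,z],-1)
    E=np.array(im['extrinsics']); return P@E[:3,:3].T+E[:3,3], z>0
E
python3 - <<'E'
from h import *
print(ctrl.read_state())
for n in ['top','side','wrist']:
    im=imaging.get_image(n); save(n+'0',im); print(n,im['vfov'],im['cx'],im['cy'],np.round(im['extrinsics'],3).tolist())
    np.savez('pics/'+n+'0.npz',**{k:np.array(v) for k,v in im.items()})
    for t in ['wax_tube','thin_tube','rack','jig','stop','handle_pivot','handle_end','clamp_handle']:
        try: print(t,[(np.round(d['point']).tolist(),round(d['score'],2)) for d in models.landmark_of(im,t)][:4],[(np.round(d['point']).tolist(),round(d['score'],2)) for d in models.spot_in(im,t)][:4])
        except Exception as e: print(t,e)
E
```

```text
pics
{'clock': 0.0, 'qpos': array([-1.26778559,  0.62935653,  0.03844321,  1.51839265, -0.02698803,
        0.99628689, -0.01998542]), 'qd': array([ 0.00042166,  0.00041744,  0.00231325,  0.00123999, -0.00169846,
        0.00100384,  0.00094803]), 'tau': array([-1.85724830e-04, -5.63402832e+01,  1.22647393e+00, -1.93445492e+01,
        1.10420154e-02,  1.04144248e-02,  1.76173580e-05]), 'eef_pos': array([234.07742569, 605.7071853 , 230.37448891]), 'tool_rot': array([-3.13966769e+00,  3.72037071e-05,  2.77280147e+00]), 'force': array([-0.11022048,  0.72324787,  0.07311369]), 'torque': array([-0.00884727,  0.00162461,  0.03762179]), 'width': 85.3175539375998}
top 51.60566607391162 256.57766467285575 192.47524648290204 [[-0.011, -0.999, 0.043, 438.351], [-1.0, 0.013, 0.029, 1.818], [-0.029, -0.043, -0.999, 1016.366], [0.0, 0.0, 0.0, 1.0]]
wax_tube [([197.0, 181.0], 0.74), ([329.0, 259.0], 0.7)] [([328.0, 260.0], 0.83), ([198.0, 181.0], 0.78)]
thin_tube [([167.0, 188.0], 0.93)] [([164.0, 187.0], 0.59)]
rack [] [([178.0, 170.0], 0.78)]
jig [([302.0, 175.0], 0.62)] [([307.0, 176.0], 0.98)]
[... 900 characters left out ...]
4.0], 0.69)]
handle_end [([319.0, 280.0], 0.73)] [([312.0, 279.0], 0.71)]
clamp_handle it knows: handle_end, handle_pivot, jig, rack, stop, thin_tube, wax_tube
wrist 65.70646984690485 259.5048888374549 193.47969954975738 [[0.361, 0.885, 0.295, 158.964], [0.933, -0.342, -0.114, 635.687], [-0.0, 0.316, -0.949, 373.283], [0.0, 0.0, 0.0, 1.0]]
wax_tube [([111.0, 374.0], 0.71)] [([115.0, 378.0], 0.91)]
thin_tube [([140.0, 360.0], 0.56)] [([126.0, 353.0], 0.79)]
rack [([124.0, 358.0], 0.83)] [([130.0, 374.0], 0.65)]
jig [] [([25.0, 365.0], 0.82)]
stop [] []
handle_pivot [] [([22.0, 365.0], 0.59)]
handle_end [] []
clamp_handle it knows: handle_end, handle_pivot, jig, rack, stop, thin_tube, wax_tube
```

View pics/top0.png

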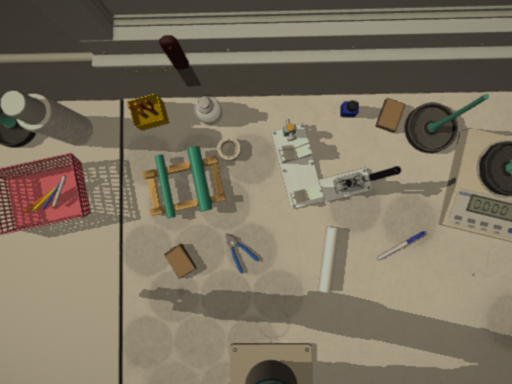

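View pics/side0.png

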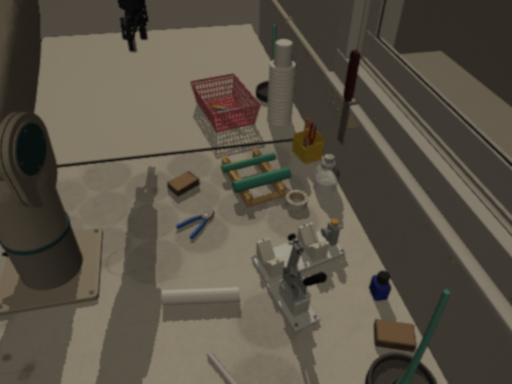

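The top view shows the thick tube at about (200,180), with the thin tube to its left at (166,187). The jig runs from (300,195) to the stop at (290,130), with the handle end at (395,172). The white decoy is at (328,260). Next I'll measure the poses from the depth clouds.

```bash
cat > m.py <<'E'
from h import *
def load(n): return {k:(v if v.ndim else v.item()) for k,v in np.load(n).items()}
for n in ['top','side']:
    im=load(f'pics/{n}0.npz'); P,ok=cloud(im); c=im['color'].astype(int)
    tab=P[ok&(abs(P[...,2])<12)]; print(n,'table z med',np.median(tab[:,2]))
    hsv=cv2.cvtColor(im['color'],cv2.COLOR_RGB2HSV)
    m=ok&(hsv[...,0]>72)&(hsv[...,0]<100)&(hsv[...,1]>100)&(P[...,2]>15)&(P[...,2]<70)&(P[...,0]>300)&(P[...,0]<620)&(P[...,1]>80)&(P[...,1]<350)
    nl,lab,st,ce=cv2.connectedComponentsWithStats(m.astype(np.uint8))
    for i in range(1,nl):
        if st[i,4]<60: continue
        Q=P[lab==i]; mu=Q.mean(0); C=np.cov((Q-mu)[:,:2].T); w,V=np.linalg.eigh(C); d=V[:,1]*np.sign(V[0,1]); e=np.array([-d[1],d[0]])
        s=(Q-mu)[:,:2]@d; t=(Q-mu)[:,:2]@e
        print('green',st[i,4],np.round(mu,1),'yaw',np.arctan2(d[1],d[0]).round(3),'s',np.percentile(s,[0,1,99,100]).round(1),'t',np.percentile(t,[0,2,98,100]).round(1),'ztop',np.percentile(Q[:,2],[50,95,99]).round(1), 'mid',(mu[:2]+d*(s.min()+s.max())/2).round(1))
E
python3 m.py
python3 - <<'E'
from m import *
im=load('pics/top0.npz'); P,ok=cloud(im)
big=cv2.resize(im['color'][90:230,250:420],None,fx=4.6,fy=4.2,interpolation=cv2.INTER_CUBIC); cv2.imwrite('pics/jigtop.png',big[...,::-1])
z=P[...,2].copy(); z[~ok]=0
for r in range(118,212,3): print(r,z[r,270:404:3].round().astype(int).tolist())
im=load('pics/side0.npz')
big=cv2.resize(im['color'][200:340,230:370],None,fx=4.2,fy=4.2,interpolation=cv2.INTER_CUBIC); cv2.imwrite('pics/jigside.png',big[...,::-1])
E
```

```text
top table z med -0.3584693661448455
green 703 [517.  170.4  49.2] yaw 0.198 s [-78.1 -76.7  76.9  79. ] t [-13.  -12.2  13.7  14.8] ztop [49.6 53.2 54.4] mid [517.4 170.5]
green 448 [499.7 258.8  38. ] yaw 0.197 s [-77.7 -75.7  76.4  78.2] t [-8.4 -7.8  9.2  9.9] ztop [38.1 41.4 42.5] mid [500.  258.9]
side table z med 1.2800569278664398
green 255 [496.6 251.2  36.5] yaw 0.202 s [-75.1 -74.5  76.9  78.3] t [-8.8 -6.2  6.9  8.7] ztop [36.8 41.1 42.5] mid [498.1 251.5]
green 536 [512.2 160.2  46.3] yaw 0.185 s [-73.5 -73.1  79.7  83.2] t [-9.7 -8.  13.2 19.5] ztop [47.6 53.9 55.5] mid [516.9 161.1]
top table z med -0.3584693661448455
green 703 [517.  170.4  49.2] yaw 0.198 s [-78.1 -76.7  76.9  79. ] t [-13.  -12.2  13.7  14.8] ztop [49.6 53.2 54.4] mid [517.4 170.5]
green 448 [499.7 258.8  38. ] yaw 0.197 s [-77.7 -75.7  76.4  78.2] t [-8.4 -7.8  9.2  9.9] ztop [38.1 41.4 42.5] mid [500.  258.9]
side table z med 1.2800569278664398
green 255 [496.6 251.2  36.5] yaw 0.202 s [-75.1 -74.5  76.9  78.3] t [-8.8 -6.2  6.9  8.7] ztop [36.8 41.1 42.5] mid [498.1 251.5]
green 536 [512.2 160.2  
[... 4995 characters left out ...]
2, 4, -4, 1]
202 [4, -8, -2, -2, -3, 0, -1, 11, 58, 56, 49, 11, 13, 12, 14, 10, 1, -1, -2, 1, -3, -2, -1, -3, -1, 0, -2, -4, -3, -2, -5, -2, 0, -2, -3, -2, -1, -2, -4, -4, -1, -1, -4, 2, -1]
205 [-1, -1, -2, 0, 0, -2, -2, 10, 12, 13, 8, 10, 10, -2, 0, -4, -3, -2, -5, -1, -2, -2, 0, 2, 0, -1, -5, -1, 0, 0, 0, 1, 0, 0, -2, -2, -3, -4, -2, -4, -1, -1, -1, 0, 0]
208 [-3, -2, -2, 0, -2, -2, 2, 9, 10, -2, -2, 0, -3, -1, -2, -1, -5, 0, 0, 0, -2, -3, -6, -3, -2, 0, 0, -1, 1, -2, -3, -5, 1, -3, -3, -2, -2, -2, -5, -2, -2, 0, -1, -2, 0]
211 [-2, -2, -2, 0, -6, 0, 0, -2, 2, -3, -4, -3, 0, -3, 1, -2, 0, -1, -1, 1, -1, -2, -1, -1, 1, -4, 0, -1, -1, -3, 2, -3, -2, -1, -3, -1, 1, 0, 1, -2, 2, -4, -3, 1, 2]
```

```bash
echo
cat > fit.py <<'E'
from m import load
from h import *
from scipy.optimize import minimize, least_squares
im=load('pics/top0.npz'); P,ok=cloud(im); cam=np.array(im['extrinsics'])[:3,3]
def zmod(x,y,p=None):
    z=np.zeros_like(x)
    sad=(((x>-64)&(x<-34))|((x>44)&(x<80)))&(abs(y)<37)
    z=np.where((abs(y)<37)&(x>-64)&(x<80),12,z)
    return np.where(sad,np.minimum(60,29.4+abs(y)),z)
sel=ok&(P[...,0]>380)&(P[...,0]<640)&(P[...,1]>-150)&(P[...,1]<20); 
Q=P[sel]
def cost(p):
    c,s=np.cos(p[2]),np.sin(p[2]); d=Q[:,:2]-p[:2]; x=c*d[:,0]+s*d[:,1]; y=-s*d[:,0]+c*d[:,1]
    k=(x>-70)&(x<82)&(abs(y)<42)
    # only saddles interior weight
    r=np.minimum(abs(Q[:,2]+p[3]-zmod(x,y)),12); return r[k].sum()+12*(2600-0)*0 + (3.0)*(~k).sum()*0 - 8*k.sum()*0.5
best=None
for x0 in (490,500,510):
  for y0 in (-50,-40,-30,-60):
    for a in (0.2,0.27):
      r=minimize(cost,[x0,y0,a,0],method='Nelder-Mead',options=dict(initial_simplex=np.array([[x0,y0,a,0],[x0+8,y0,a,0],[x0,y0+8,a,0],[x0,y0,a+.05,0],[x0,y0,a,2]]),maxiter=800))
      if best is None or r.fun<best.fun: best=r
print('jig',best.x.round(3),best.fun)
p=best.x
# V-only refine
c,s=np.cos(p[2]),np.sin(p[2]); d=Q[:,:2]-p[:2]; x=c*d[:,0]+s*d[:,1]; y=-s*d[:,0]+c*d[:,1]
for lo,hi in ((-60,-38),(48,60),(63,76)):
    k=(x>lo)&(x<hi)&(abs(y)<26)&(Q[:,2]>27)
    f=lambda q: Q[k,2]-(q[1]+abs(y[k]-q[0]))
    print((lo,hi),k.sum(),least_squares(f,[0,29],loss='soft_l1').x.round(2))
np.save('jig.npy',p)
# stop and handle pts
k=(x>70)&(x<130)&(abs(y)<25)&(Q[:,2]>30)
print(np.c_[x[k],y[k],Q[k,2]].round(0)[np.argsort(x[k])].astype(int).tolist())
# cylinders
def cyl(sel,R,g,zc):
    Q=P[sel]; 
    def f(q):
        dx=np.array([np.cos(q[2]),np.sin(q[2])]); e=np.array([-dx[1],dx[0]])
        t=(Q[:,:2]-q[:2])@e*1.0; return np.hypot(t,Q[:,2]-q[3])-R
    def F(q): 
        t=np.r_[q[0],q[1]]; return f([g[0],q[0],q[1],q[2]])
    r=least_squares(F,[g[1],g[2],zc],loss='soft_l1'); y0,a,z=r.x
    dx=np.array([np.cos(a),np.sin(a)]); s=(Q[:,:2]-[g[0],y0])@dx
    print('cyl y at x=%.1f: %.2f yaw %.4f z %.2f'%(g[0],y0,a,z),'s',np.percentile(s,[0,.5,1,99,99.5,100]).round(1),'rms',np.sqrt(np.mean(r.fun**2)))
hsv=cv2.cvtColor(im['color'],cv2.COLOR_RGB2HSV)
m=ok&(hsv[...,0]>72)&(hsv[...,0]<100)&(hsv[...,1]>100)&(P[...,2]>15)&(P[...,0]>400)&(P[...,0]<620)
cyl(m&(P[...,2]>40)&(abs(P[...,1]-170)<40),16,[517.4,170.5,.197],37)
cyl(m&(P[...,2]>28)&(abs(P[...,1]-259)<32),11,[500,258.9,.197],30)
# rack rails
k=ok&(P[...,2]>15)&(P[...,2]<40)&~cv2.dilate(m.astype(np.uint8),np.ones((5,5))).astype(bool)&(P[...,0]>400)&(P[...,0]<600)&(P[...,1]>110)&(P[...,1]<320)
R=P[k]; a=.197; rx=R[:,:2]@[np.cos(a),np.sin(a)]; ry=R[:,:2]@[-np.sin(a),np.cos(a)]
print(np.histogram(rx,bins=np.arange(400,700,5)))
print('tube rx',np.array([517.4,170.5])@[np.cos(a),np.sin(a)], np.percentile(ry,[1,99]))
E
python3 fit.py
```

```text
top table z med -0.3584693661448455
green 703 [517.  170.4  49.2] yaw 0.198 s [-78.1 -76.7  76.9  79. ] t [-13.  -12.2  13.7  14.8] ztop [49.6 53.2 54.4] mid [517.4 170.5]
green 448 [499.7 258.8  38. ] yaw 0.197 s [-77.7 -75.7  76.4  78.2] t [-8.4 -7.8  9.2  9.9] ztop [38.1 41.4 42.5] mid [500.  258.9]
side table z med 1.2800569278664398
green 255 [496.6 251.2  36.5] yaw 0.202 s [-75.1 -74.5  76.9  78.3] t [-8.8 -6.2  6.9  8.7] ztop [36.8 41.1 42.5] mid [498.1 251.5]
green 536 [512.2 160.2  46.3] yaw 0.185 s [-73.5 -73.1  79.7  83.2] t [-9.7 -8.  13.2 19.5] ztop [47.6 53.9 55.5] mid [516.9 161.1]
jig [ 5.21998e+02 -7.99280e+01  2.41000e-01  1.21000e+00] -1691.177302509881
(-60, -38) 183 [2.000e-02 2.803e+01]
(48, 60) 98 [-0.29 27.62]
(63, 76) 104 [ 0.16 27.73]
[[71, -22, 55], [71, -14, 38], [71, 4, 33], [71, 22, 48], [71, 17, 37], [71, -11, 39], [71, -19, 42], [71, -4, 34], [72, -22, 37], [72, 19, 39], [72, 6, 33], [72, 9, 35], [72, -16, 41], [72, 12, 39], [72, 14, 42], [72, -2, 31], [73, -9, 34], [73, -14, 43], [73, -18, 49], [73, 19, 46], [73, 17, 42], [73, -21, 43], [73, -23, 55],
[... 3307 characters left out ...]
 0,   0,   0,   0,   0,   0,   0,   0,   0,
         0,   0,  61,  98, 101,  69,   0,   0,   0,   0,   0,   0,   0,
         0,   0,   0,   0,   0,   0,   0,   0,  71,  96, 105,  94,  10,
         7,   8,   8,   6,   0,   0,   0,   0,   0,   0,   0,   0,   0,
         0,   0,   0,   0,   0,   0,   0]), array([400, 405, 410, 415, 420, 425, 430, 435, 440, 445, 450, 455, 460,
       465, 470, 475, 480, 485, 490, 495, 500, 505, 510, 515, 520, 525,
       530, 535, 540, 545, 550, 555, 560, 565, 570, 575, 580, 585, 590,
       595, 600, 605, 610, 615, 620, 625, 630, 635, 640, 645, 650, 655,
       660, 665, 670, 675, 680, 685, 690, 695]))
tube rx 540.7642047294732 [-1.51217366e-02  2.06768765e+02]
```

View pics/jigtop.png

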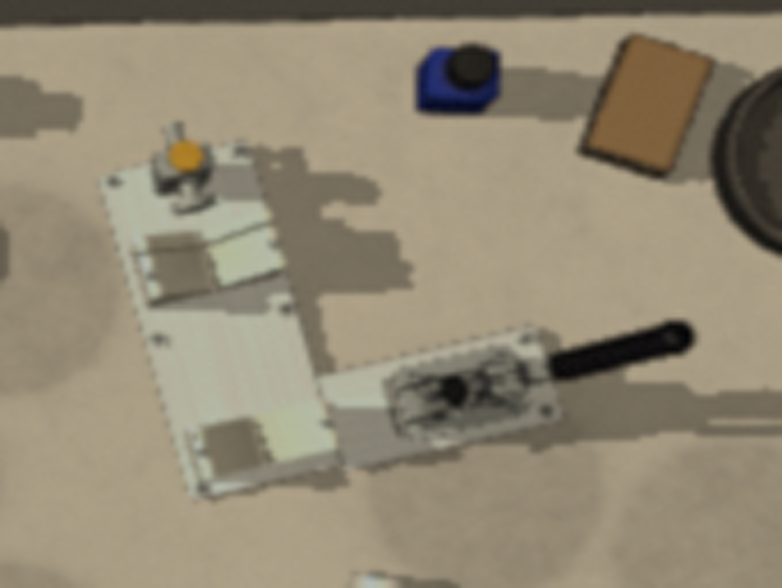

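View pics/jigside.png

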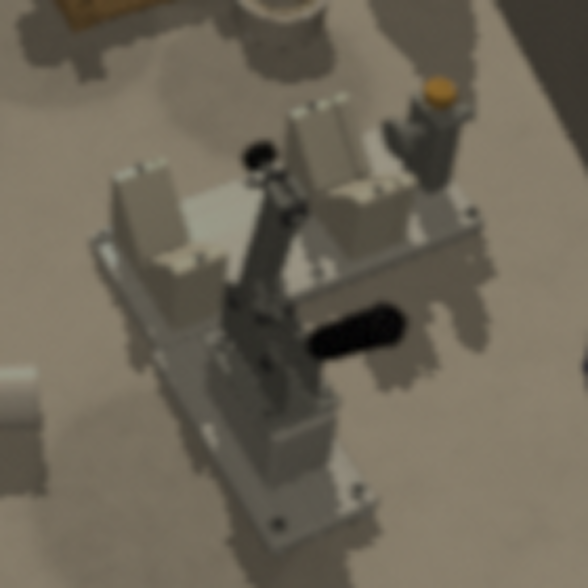

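```bash
python3 - <<'E'
from m import *
im=load('pics/top0.npz'); P,ok=cloud(im)
big=cv2.resize(im['color'][130:230,130:250],None,fx=6,fy=6,interpolation=cv2.INTER_CUBIC); cv2.imwrite('pics/rack.png',big[...,::-1])
a=.2; ex=np.array([np.cos(a),np.sin(a)]); ey=np.array([-ex[1],ex[0]])
Q=P[ok]; rx=Q[:,:2]@ex; ry=Q[:,:2]@ey
k=(rx>505)&(rx<562)
for lo in range(-40,250,5):
    q=Q[k&(ry>=lo)&(ry<lo+5),2]; print(lo,len(q),np.percentile(q,[5,50,95]).round(0))
print('tube ry',np.array([517.4,172.3])@ey)
E
```

```text
top table z med -0.3584693661448455
green 703 [517.  170.4  49.2] yaw 0.198 s [-78.1 -76.7  76.9  79. ] t [-13.  -12.2  13.7  14.8] ztop [49.6 53.2 54.4] mid [517.4 170.5]
green 448 [499.7 258.8  38. ] yaw 0.197 s [-77.7 -75.7  76.4  78.2] t [-8.4 -7.8  9.2  9.9] ztop [38.1 41.4 42.5] mid [500.  258.9]
side table z med 1.2800569278664398
green 255 [496.6 251.2  36.5] yaw 0.202 s [-75.1 -74.5  76.9  78.3] t [-8.8 -6.2  6.9  8.7] ztop [36.8 41.1 42.5] mid [498.1 251.5]
green 536 [512.2 160.2  46.3] yaw 0.185 s [-73.5 -73.1  79.7  83.2] t [-9.7 -8.  13.2 19.5] ztop [47.6 53.9 55.5] mid [516.9 161.1]
-40 41 [-4. -1.  2.]
-35 45 [-5. -1.  1.]
-30 41 [-4. -2.  2.]
-25 42 [-5. -2.  2.]
-20 42 [-5. -1.  2.]
-15 42 [-6. -1.  1.]
-10 45 [-5. -1.  1.]
-5 39 [-4. -2.  2.]
0 43 [-5. -1.  2.]
5 42 [-3. -1.  2.]
10 42 [-4. -1.  2.]
15 51 [-4.  1.  9.]
20 41 [4. 7. 9.]
25 42 [ 4.  6. 10.]
30 45 [3. 7. 9.]
35 32 [-4. -0.  8.]
40 44 [-4. -1.  2.]
45 44 [-4. -1. 33.]
50 104 [-4. 39. 47.]
55 51 [45. 49. 51.]
60 44 [48. 51. 53.]
65 51 [49. 52. 54.]
70 41 [48. 50. 53.]
75 41 [44. 46. 49.]
80 8 [37. 41. 44.]
85 10 [-4. -1.  1.]
90 45 [-4. -1.  2.]
95 41 [-4. -1.  1.]
100 44 [-3. -0.  3.]
105 41 [-4. -1.  1.]
110 40 [-4. -2.  0.]
115 46 [-4. -1.  1.]
120 41 [-4. -1.  2.]
125 44 [-4. -1.  2.]
130 42 [-4. -2.  3.]
135 41 [-4. -1.  3.]
140 46 [-4. -1. 31.]
145 102 [-3. 31. 39.]
150 68 [-3. 38. 41.]
155 44 [37. 40. 42.]
160 36 [35. 37. 40.]
165 9 [32. 34. 35.]
170 1 [3. 3. 3.]
175 38 [-3. -1.  3.]
180 46 [-4. -1.  2.]
185 62 [-3.  6.  9.]
190 41 [ 4.  6. 10.]
195 45 [ 5.  8. 10.]
200 31 [ 4.  7. 10.]
205 34 [-4. -1.  2.]
210 42 [-4. -1.  3.]
215 42 [-4. -1.  2.]
220 41 [-4. -0.  2.]
225 41 [-4. -0.  2.]
230 43 [-5. -1.  3.]
235 43 [-3. -1.  2.]
240 41 [-4. -1.  4.]
245 40 [-4. -1.  3.]
tube ry 66.07395960868126
```

View pics/rack.png

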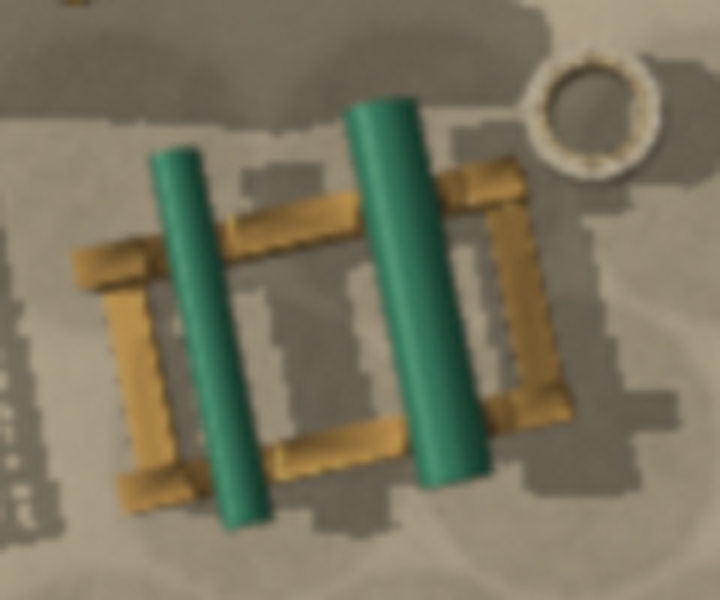

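The rack's crossbars are only about 8 mm high, so the fingers clear them. The tube middle is near (516.9, 172.2) at yaw 0.2. The jig is at (522, -79.9) with yaw 0.241, and the stop face is at jig x of about 88. Moving above the tube.

Request:
drive_tool(deltas="-0.035 -0.025 0 -3 0.0854; -0.075 -0.054 0 -6 0.07; -0.115 -0.083 0 -9 0.065; -0.155 -0.112 0 -12 0.06; -0.195 -0.141 0 -15 0.06; -0.235 -0.17 0 -18 0.06; -0.275 -0.198 0.01 -21 0.06; -0.315 -0.227 0.03 -24 0.06; -0.355 -0.256 0.06 -27 0.06; -0.39 -0.281 0.09 -30 0.06; -0.42 -0.303 0.12 -32.5 0.06; -0.42 -0.303 0.131 -32.5 0.06")

```text
clock: 3.75
eef_pos: [517.8, 167.9, 98.6]
tool_rot: [-3.139, -0.002, -2.95]
force: [-0.3, 0.6, -0.0]
width: 60.1
```

Request:
drive_tool(deltas="0 0 0 0 0.06")

```text
clock: 3.88
eef_pos: [516.1, 172.8, 99.7]
tool_rot: [3.141, -0.002, -2.943]
force: [-0.1, -0.3, -0.8]
width: 60.2
```

```bash
python3 - <<'E'
from h import *
s=ctrl.read_state(); print(s['clock'],s['eef_pos'],s['tool_rot'],s['qpos'],s['force'],s['width'])
im=imaging.get_image('wrist'); save('wrist1',im); print(im['vfov'],np.round(im['extrinsics'],3).tolist())
im=imaging.get_image('top'); save('top1',im)
np.savez('pics/top1.npz',**{k:np.array(v) for k,v in im.items()})
E
```

```text
3.875 [516.09400531 172.75030835  99.69587226] [ 3.14106274e+00 -1.65180675e-03 -2.94321162e+00] [-0.30978302  0.66646865 -0.09763815  1.92695639  0.1130594   0.55487632
  1.2862546 ] [-0.07756631 -0.27031898 -0.75868492] 60.2293333885597
65.70646984690485 [[-0.197, 0.931, 0.308, 437.137], [0.98, 0.187, 0.062, 156.802], [0.0, 0.314, -0.949, 241.798], [0.0, 0.0, 0.0, 1.0]]
```

View pics/wrist1.png

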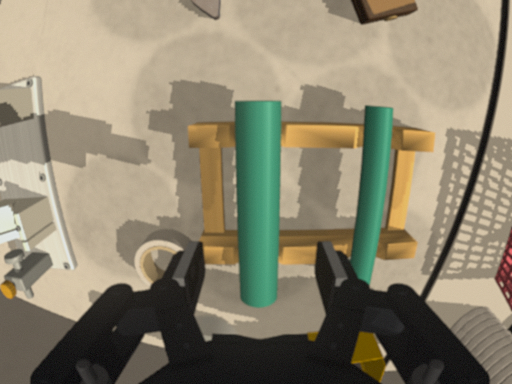

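View pics/top1.png

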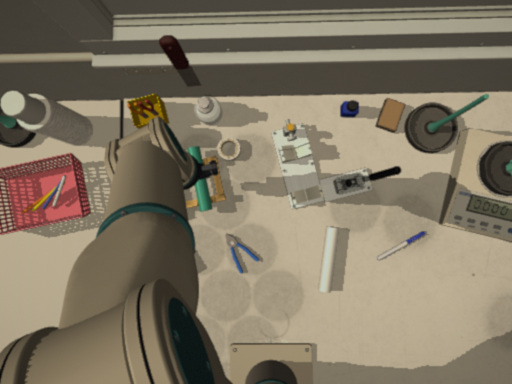

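The wrist view shows the thick tube at column 258, between the fingers (195 and 330). I'll refine its pose from this closer camera before descending.

```bash
cat >> h.py <<'E'
def fcloud(im):
    f=f_of(im); z=im['range_z']; v,u=np.mgrid[0:384,0:512]
    dx,dy=u-im['cx'],v-im['cy']; r=np.hypot(dx,dy)+1e-9; th=r/f; k=np.tan(th)/r
    P=np.stack([dx*k*z,dy*k*z,z],-1); E=np.array(im['extrinsics']); return P@E[:3,:3].T+E[:3,3],(z>0)&(th<1.3)
E
cat > wf.py <<'E'
from h import *
from scipy.optimize import least_squares
def wfit(im,R=16,x0=None,zmin=40,zmax=70,box=(400,640,110,230)):
    P,ok=fcloud(im); hsv=cv2.cvtColor(im['color'],cv2.COLOR_RGB2HSV)
    m=ok&(hsv[...,0]>72)&(hsv[...,0]<100)&(hsv[...,1]>90)&(P[...,0]>box[0])&(P[...,0]<box[1])&(P[...,1]>box[2])&(P[...,1]<box[3])&(P[...,2]>15)
    n,lab,st,_=cv2.connectedComponentsWithStats(m.astype(np.uint8)); i=1+np.argmax(st[1:,4]); m=lab==i
    Q=P[m]; x0=Q[:,0].mean()
    def F(q):
        a=q[1]; t=-(Q[:,0]-x0)*np.sin(a)+(Q[:,1]-q[0])*np.cos(a); return np.hypot(t,Q[:,2]-q[2]-q[3]*(Q[:,0]-x0))-R
    r=least_squares(F,[Q[:,1].mean(),.2,Q[:,2].max()-R,0],loss='soft_l1'); q=r.x; a=q[1]
    s=(Q[:,0]-x0)*np.cos(a)+(Q[:,1]-q[0])*np.sin(a); lo,hi=np.percentile(s,[.3,99.7]); mid=(lo+hi)/2
    print('n',len(Q),'yaw %.4f z %.2f tilt %.4f len %.1f'%(a,q[2],q[3],hi-lo),'mid',(x0+mid*np.cos(a)).round(2),(q[0]+mid*np.sin(a)).round(2),'rms',np.sqrt(np.mean(r.fun**2)).round(2), 's',np.percentile(s,[0,.3,1,99,99.7,100]).round(1))
E
python3 - <<'E'
from wf import *
im=imaging.get_image('wrist'); wfit(im)
P,ok=fcloud(im); k=ok&(abs(P[...,2])<10); print(np.median(P[...,2][k]))
E
```

```text
n 8060 yaw 0.1993 z 35.96 tilt 0.0001 len 156.5 mid 516.56 171.57 rms 0.52 s [-68.6 -67.9 -67.3  86.7  88.5  90.3]
-0.4800677586493549
```

Request:
drive_tool(deltas="0 0 0.02 0 0.06; 0 -0.0005 0.04 0 0.06; 0 -0.0005 0.06 0 0.06; 0 -0.0005 0.072 0 0.06; 0 -0.0005 0.08 0 0.06; 0 -0.0005 0.082 0 0.06; 0 -0.0005 0.082 0 0.06")

```text
clock: 4.9
eef_pos: [517.2, 171.9, 18.6]
tool_rot: [3.141, 0.001, -2.943]
force: [0.4, -0.6, 0.2]
width: 59.9
```

Request:
drive_tool(deltas="0 0 0 0 0.045; 0 0 0 0 0.036; 0 0 0 0 0.026; 0 0 0 0 0.02; 0 0 0 0 0.02; 0 0 0 0 0.02")

```text
clock: 5.65
eef_pos: [517.2, 171.8, 18.8]
tool_rot: [-3.142, 0.001, -2.943]
force: [-1.1, -0.7, 5.8]
width: 30.4
```

Request:
drive_tool(deltas="0 0 -0.003 0 0.02; 0 0 -0.008 0 0.02; 0 0 -0.015 0 0.02; 0 0 -0.025 0 0.02; 0 0 -0.04 0 0.02; 0 0 -0.06 0 0.02; 0 0 -0.08 0 0.02; 0 0 -0.1 0 0.02; 0 0 -0.1 0 0.02; 0 0 -0.1 0 0.02")

```text
clock: 6.9
eef_pos: [516.6, 171.6, 118.2]
tool_rot: [-3.142, -0.0, -2.943]
force: [-0.5, -1.0, -1.4]
width: 30.7
```

```bash
python3 - <<'E'
from wf import *
s=ctrl.read_state(); print(s['clock'],s['eef_pos'],s['tool_rot'],s['force'],s['torque'],s['width'],s['qpos'])
im=imaging.get_image('wrist'); save('wrist2',im); wfit(im)
im=imaging.get_image('side'); save('side2',im)
E
```

```text
6.9 [516.5869617  171.63966178 118.17467202] [-3.14151499e+00 -4.13942312e-04 -2.94315993e+00] [-0.54593772 -1.04909725 -1.3860299 ] [-0.04914028  0.06956021 -0.03405053] 30.69757067456228 [-0.30415598  0.63668366 -0.10314436  1.91631767  0.10953376  0.59434425
  1.29114357]
n 15744 yaw 0.1952 z 164.37 tilt -0.0050 len 113.3 mid 494.25 167.54 rms 4.32 s [-47.4 -47.  -46.6  64.2  66.3  71. ]
```

View pics/wrist2.png

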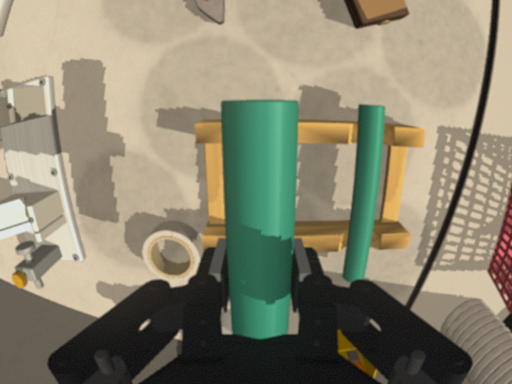

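View pics/side2.png

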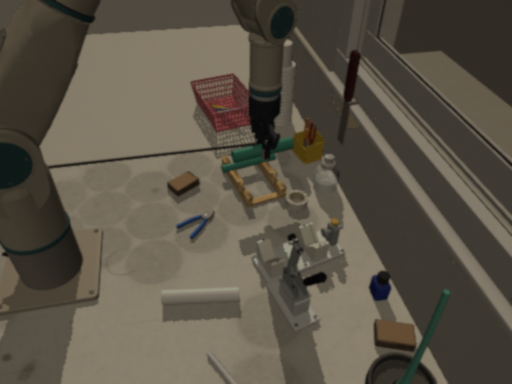

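The tube is held at columns 222–298 in the wrist view and the thin tube is undisturbed. I'll measure where the tube sits in the hand.

```bash
python3 - <<'E'
from wf import *
im=imaging.get_image('wrist'); P,ok=fcloud(im)
for r in (105,110,130,160,190,220): print(r,P[r,225:298:12].round(1).tolist())
hsv=cv2.cvtColor(im['color'],cv2.COLOR_RGB2HSV)
m=ok&(hsv[...,0]>72)&(hsv[...,0]<100)&(hsv[...,1]>90)&(P[...,2]>120)&(P[...,2]<160); m[235:]=0; m[:,:215]=0; m[:,310:]=0
Q=P[m]; x0=Q[:,0].mean(); print(len(Q),x0)
def F(q):
    a=q[1]; t=-(Q[:,0]-x0)*np.sin(a)+(Q[:,1]-q[0])*np.cos(a); return np.hypot(t,Q[:,2]-q[2]-q[3]*(Q[:,0]-x0))-16
r=least_squares(F,[Q[:,1].mean(),.2,137,0],loss='soft_l1'); q=r.x; a=q[1]; print(q.round(4),np.sqrt(np.mean(r.fun**2)))
s=(Q[:,0]-x0)*np.cos(a)+(Q[:,1]-q[0])*np.sin(a); lo=np.percentile(s,[0,.3,1]); print('near end xy',[(x0+l*np.cos(a),q[0]+l*np.sin(a)) for l in lo])
g=ctrl.read_state()['eef_pos']; print(g,'tool-to-near-end along axis',[(g[0]-x0)*np.cos(a)+(g[1]-q[0])*np.sin(a)-l for l in lo],'lateral tube-tool',-( x0-g[0])*np.sin(.1984)+(q[0]-g[1])*np.cos(.1984))
E
```

```text
105 [[442.3, 143.1, 144.2], [441.3, 148.1, 149.6], [440.4, 152.4, 150.7], [439.6, 156.7, 150.3], [438.7, 160.9, 150.1], [437.8, 165.4, 147.6], [436.8, 170.9, 139.4]]
110 [[444.2, 143.4, 143.7], [443.2, 148.3, 148.3], [442.3, 152.7, 149.9], [441.4, 157.0, 150.9], [440.5, 161.3, 149.9], [439.7, 165.9, 147.3], [438.8, 171.3, 139.4]]
130 [[452.0, 144.8, 143.7], [450.6, 149.7, 148.5], [449.6, 154.2, 149.9], [448.6, 158.5, 151.3], [447.9, 162.9, 149.3], [447.1, 167.4, 147.8], [446.9, 173.3, 138.0]]
160 [[464.2, 146.8, 142.2], [461.9, 151.8, 148.7], [460.9, 156.3, 149.3], [459.8, 160.7, 150.0], [458.8, 165.1, 150.5], [458.7, 170.1, 146.3], [459.5, 176.3, 136.5]]
190 [[476.6, 148.9, 142.8], [473.8, 153.9, 148.5], [472.2, 158.5, 150.4], [471.4, 163.1, 150.1], [470.2, 167.5, 151.0], [470.4, 172.6, 147.1], [511.4, 205.7, 0.3]]
220 [[491.4, 151.0, 139.7], [486.5, 156.1, 148.3], [484.7, 160.9, 150.2], [483.5, 165.5, 150.8], [483.3, 170.5, 148.9], [483.7, 175.8, 145.7], [541.2, 213.1, -0.9]]
9437 463.1359417899923
[ 1.607609e+02  1.997000e-01  1.347754e+02 -2.600000e-03] 0.4987585302335639
near end xy [(np.float64(438.2173698693294), np.float64(155.71840965205337)), (np.float64(438.2730527283349), np.float64(155.72967746542955)), (np.float64(438.627459488931), np.float64(155.80139413567554))]
[516.31512254 171.57188907 117.53464414] tool-to-near-end along axis [np.float64(79.69058535149239), np.float64(79.6337738702117), np.float64(79.27218372550726)] lateral tube-tool -0.11728718777064806
```

Request:
drive_tool(deltas="0.004 -0.02 0 0 0.02; 0.01 -0.05 0 -0.5 0.02; 0.017 -0.09 0 -1 0.02; 0.024 -0.13 0 -1.5 0.02; 0.032 -0.17 0 -2 0.02; 0.039 -0.205 0 -2.4 0.02; 0.044 -0.232 0 -2.4 0.02; 0.0466 -0.2478 0 -2.4 0.02; 0.0466 -0.2478 0 -2.4 0.02; 0.0466 -0.2478 0 -2.4 0.02; 0.0466 -0.2478 0 -2.4 0.02")

```text
clock: 8.43
eef_pos: [520.2, -78.7, 118.3]
tool_rot: [3.141, 0.0, -2.899]
force: [-0.2, -0.2, -0.6]
width: 30.1
```

```bash
cat > loc.py <<'E'
from h import *
p=np.load('jig.npy')
def jf(P,q=p):
    c,s=np.cos(q[2]),np.sin(q[2]); d=np.asarray(P)[...,:2]-q[:2]
    return np.stack([c*d[...,0]+s*d[...,1],-s*d[...,0]+c*d[...,1]],-1)
E
python3 - <<'E'
from loc import *
s=ctrl.read_state(); print(s['clock'],s['eef_pos'],s['tool_rot'],s['force'],s['torque'],s['width'],s['qpos']); print(jf(s['eef_pos']),s['tool_rot'][2]+np.pi-p[2])
im=imaging.get_image('wrist'); save('wrist3',im); np.savez('pics/wrist3.npz',**{k:np.array(v) for k,v in im.items()})
im=imaging.get_image('top'); save('top3',im); np.savez('pics/top3.npz',**{k:np.array(v) for k,v in im.items()})
E
```

```text
8.425 [520.17900243 -78.71215796 118.30450619] [ 3.14085492e+00  1.52755994e-04 -2.89893527e+00] [-0.16688041 -0.19424999 -0.55576605] [-0.0587346   0.01499868  0.01621798] 30.104213824310254 [ 0.20665326  0.61978864 -0.16297498  1.96442761  0.1739721   0.57064674
  1.74020373]
[-1.47603903  1.61519096] 0.001305575153162264
```

View pics/wrist3.png

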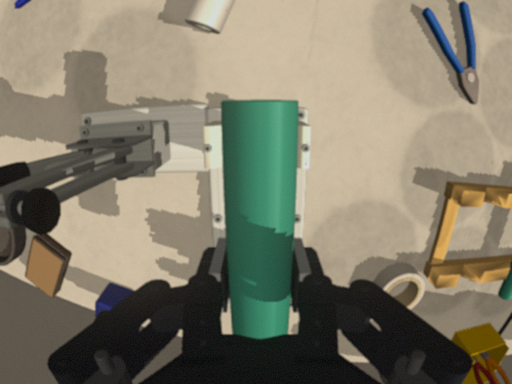

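View pics/top3.png

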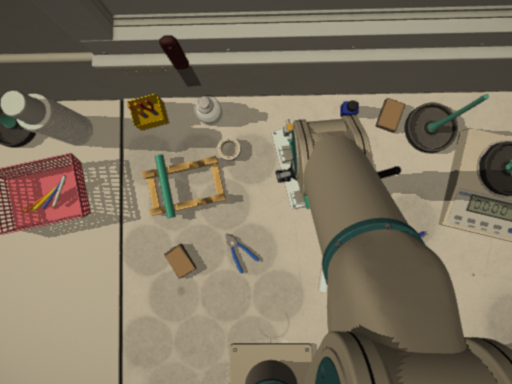

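The wrist view shows the tube at columns 222–298, above the near saddle (edges at about 205 and 310). I'll check the sideways offset in the wrist camera's own frame, using the saddle edges and the tube fit.

```bash
python3 - <<'E'
from loc import *
from scipy.optimize import least_squares
s=ctrl.read_state(); print(s['eef_pos'],jf(s['eef_pos']))
im=imaging.get_image('wrist'); P,ok=fcloud(im); J=jf(P); z=P[...,2]
print('table',np.median(z[ok&(abs(z)<8)]))
k=ok&(z>50)&(z<68)&(abs(J[...,1])<45)&(J[...,0]>-80)&(J[...,0]<-20)
for sg in (1,-1):
    kk=k&(np.sign(J[...,1])==sg); q=J[kk]; print(sg,kk.sum(),'x',np.percentile(q[:,0],[1,50,99]).round(1),'y',np.percentile(q[:,1],[0,2,50,98,100]).round(1),'z',np.percentile(z[kk],[5,50,95]).round(1))
    # outer edges per row
    rows=[(q[:,1]*sg)[np.where(kk)[0]==r].max() for r in np.unique(np.where(kk)[0])]; print('outer edge',np.median(rows).round(2))
hsv=cv2.cvtColor(im['color'],cv2.COLOR_RGB2HSV)
m=ok&(hsv[...,0]>72)&(hsv[...,0]<100)&(hsv[...,1]>90)&(z>120)&(z<160); m[235:]=0; m[:,:215]=0; m[:,310:]=0
Jm=J[m]; zm=z[m]
F=lambda q: np.hypot(Jm[:,1]-q[0]-q[1]*Jm[:,0],zm-q[2]-q[3]*Jm[:,0])-16
r=least_squares(F,[0,0,135,0],loss='soft_l1'); print('tube in jig: y0,slope,z0,slope',r.x.round(4),'near end x',np.percentile(Jm[:,0],[0,.3,1]))
E
```

```text
[520.16541405 -79.19615344 118.32291514] [-1.60491597  1.14847155]
table -0.6143485138334199
1 564 x [-63.8 -50.4 -34.3] y [26.9 27.4 31.4 36.  36.5] z [56.7 58.9 62.5]
outer edge 35.88
-1 770 x [-63.8 -49.9 -34.3] y [-38.2 -37.3 -31.3 -25.9 -25.3] z [53.9 58.4 61.8]
outer edge 37.16
tube in jig: y0,slope,z0,slope [ 1.06670e+00  1.50000e-03  1.35374e+02 -4.00000e-04] near end x [-81.34072516 -81.28474302 -80.92240492]
```

Request:
drive_tool(deltas="0 -0.0015 0.01 0 0.02; 0 -0.0015 0.025 0 0.02; 0 -0.0015 0.04 0 0.02; 0 -0.0015 0.055 0 0.02; 0 -0.0015 0.066 0 0.02; 0 -0.0015 0.074 0 0.02; 0 -0.0015 0.078 0 0.02; 0 -0.0015 0.078 0 0.02")

```text
clock: 9.57
eef_pos: [520.4, -81.8, 40.2]
tool_rot: [3.142, -0.0, -2.901]
force: [-0.1, 0.3, -1.7]
width: 30.2
```

Request:
drive_tool(deltas="0 0 0 0 0.02; 0 0 0.001 0 0.02; 0 0 0.002 0 0.02; 0 0 0.002 0 0.02")

```text
clock: 10.07
eef_pos: [520.4, -81.8, 38.3]
tool_rot: [-3.142, 0.0, -2.901]
force: [-0.1, -0.5, -1.1]
width: 30.7
```

Request:
drive_tool(deltas="0 0 0.0005 0 0.02; 0 0 0.001 0 0.02; 0 0 0.001 0 0.02")

```text
clock: 10.45
eef_pos: [520.4, -81.8, 37.2]
tool_rot: [3.142, -0.0, -2.901]
force: [0.5, 1.1, -1.6]
width: 30.3
```

Request:
drive_tool(deltas="0 0.001 0 0 0.02; 0 0.001 0 0 0.02; 0 0.001 0.0005 0 0.02; 0 0.001 0.001 0 0.02; 0 0.001 0.001 0 0.02")

```text
clock: 11.08
eef_pos: [520.1, -80.8, 36.2]
tool_rot: [3.142, -0.0, -2.901]
force: [0.1, -0.3, -1.4]
width: 30.5
```

Request:
drive_tool(deltas="0 0 0.0005 0 0.02; 0 0 0.001 0 0.02; 0 0 0.001 0 0.02")

```text
clock: 11.45
eef_pos: [520.1, -80.8, 35.2]
tool_rot: [3.142, -0.0, -2.901]
force: [-0.5, 0.3, -0.5]
width: 30.1
```

Request:
drive_tool(deltas="0 0 0.0005 0 0.02; 0 0 0.001 0 0.02; 0 0 0.001 0 0.02")

```text
clock: 11.82
eef_pos: [520.3, -80.9, 34.4]
tool_rot: [-3.141, 0.0, -2.901]
force: [-0.2, 0.4, -0.6]
width: 30.4
```

Request:
drive_tool(deltas="0 0 0.0005 0 0.02; 0 0 0.0005 0 0.02")

```text
clock: 12.08
eef_pos: [520.3, -81.0, 34.3]
tool_rot: [-3.141, 0.0, -2.901]
force: [-1.5, -1.1, 5.6]
width: 30.4
```

Request:
drive_tool(deltas="0 0 0.0005 0 0.02; 0 0 0.0005 0 0.02")

```text
clock: 12.32
eef_pos: [520.3, -81.0, 34.2]
tool_rot: [-3.141, 0.0, -2.901]
force: [-2.0, -0.4, 10.2]
width: 30.1
```

Request:
drive_tool(deltas="0 0 0.0005 0 0.02; 0 0 0.0005 0 0.02")

```text
clock: 12.58
eef_pos: [520.3, -81.0, 34.2]
tool_rot: [-3.141, 0.0, -2.901]
force: [-3.6, 0.4, 13.5]
width: 30.3
```

Contact felt at TCP z 34.3 with 13.5 N, so it is bedding. I'll release briefly so the tube settles freely, then check.

Request:
drive_tool(deltas="0 0 -0.001 0 0.02; 0 0 -0.001 0 0.034; 0 0 -0.001 0 0.04; 0 0 -0.001 0 0.042; 0 0 -0.001 0 0.042")

```text
clock: 13.2
eef_pos: [520.1, -80.7, 33.6]
tool_rot: [3.141, -0.0, -2.901]
force: [-0.5, 0.3, 1.6]
width: 41.9
```

```bash
cat > tub.py <<'E'
from loc import *
from scipy.optimize import least_squares
def tub(im):
    P,ok=fcloud(im); J=jf(P); z=P[...,2]; hsv=cv2.cvtColor(im['color'],cv2.COLOR_RGB2HSV)
    m=ok&(hsv[...,0]>72)&(hsv[...,0]<100)&(hsv[...,1]>90)&(z>40)&(z<80)&(abs(J[...,1])<20); 
    m0=m.copy(); m[235:]=0
    Jm=J[m]; zm=z[m]
    F=lambda q: np.hypot(Jm[:,1]-q[0]-q[1]*Jm[:,0],zm-q[2]-q[3]*Jm[:,0])-16
    r=least_squares(F,[0,0,52,0],loss='soft_l1'); print('tube in jig: y0,slope,z0,slope',r.x.round(4),'near end x',np.percentile(Jm[:,0],[0,.3,1]).round(1),'far',J[m0][:,0].max().round(1))
E
python3 - <<'E'
from tub import *
s=ctrl.read_state(); print(s['clock'],s['eef_pos'],jf(s['eef_pos']),s['force'],s['width'])
im=imaging.get_image('wrist'); save('wrist4',im); tub(im)
E
```

```text
13.2 [520.14074962 -80.74494398  33.63634626] [-1.99905042 -0.34953329] [-0.45800626  0.29509876  1.62653088] 41.91325882997201
tube in jig: y0,slope,z0,slope [-6.51300e-01  1.20000e-03  5.14026e+01  8.00000e-04] near end x [-81.4 -81.3 -81. ] far 36.0
```

View pics/wrist4.png

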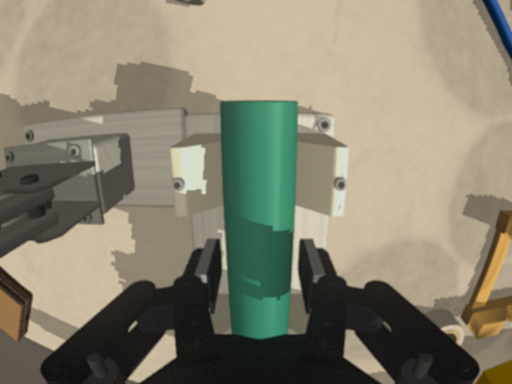

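The tube is bedded: its y of -0.65 mm matches the saddle centre (-0.64) in the wrist frame, and z is about 52. I'll regrip and slide toward the stop, which is about 10 mm away.

Request:
drive_tool(deltas="0 0 0 0 0.034; 0 0 0 0 0.026; 0 0 0 0 0.02; 0 0 0 0 0.02; 0 0 -0.0005 0 0.02")

```text
clock: 13.88
eef_pos: [520.2, -81.0, 34.2]
tool_rot: [-3.142, 0.0, -2.902]
force: [0.0, -0.9, -1.2]
width: 30.7
```

Request:
drive_tool(deltas="-0.001 0 0 0 0.02; -0.002 0 0 0 0.02; -0.003 0 0 0 0.02; -0.004 0 0 0 0.02; -0.004 0 0 0 0.02")

```text
clock: 14.5
eef_pos: [524.5, -79.7, 34.3]
tool_rot: [3.142, 0.001, -2.901]
force: [-0.4, -2.4, -1.0]
width: 30.4
```

Request:
drive_tool(deltas="-0.001 0.0001 0 0 0.02; -0.002 0.0002 0 0 0.02; -0.003 0.0002 0 0 0.02; -0.003 0.0002 0 0 0.02")

```text
clock: 15.0
eef_pos: [527.2, -79.0, 34.3]
tool_rot: [-3.141, 0.0, -2.901]
force: [-0.5, -1.8, 0.6]
width: 30.1
```

Request:
drive_tool(deltas="-0.0003 0 0 0 0.02; -0.0006 0 0 0 0.02; -0.0009 0 0 0 0.02; -0.0012 0 0 0 0.02; -0.0012 0 0 0 0.02")

```text
clock: 15.62
eef_pos: [528.1, -78.8, 34.3]
tool_rot: [-3.142, -0.0, -2.901]
force: [-1.2, -3.0, 0.3]
width: 30.3
```

Request:
drive_tool(deltas="-0.0003 -0.0002 0 0 0.02; -0.0006 -0.0002 0 0 0.02; -0.0008 -0.0002 0 0 0.02; -0.0008 -0.0002 0 0 0.02")

```text
clock: 16.12
eef_pos: [529.0, -78.6, 34.3]
tool_rot: [3.141, 0.0, -2.901]
force: [-1.2, -1.8, 0.1]
width: 30.8
```

Request:
drive_tool(deltas="-0.0003 0 0 0 0.02; -0.0005 0 0 0 0.02; -0.0005 0 0 0 0.02")

```text
clock: 16.5
eef_pos: [529.5, -78.4, 34.3]
tool_rot: [3.142, 0.0, -2.901]
force: [-0.7, -1.4, 0.6]
width: 30.7
```

```bash
python3 - <<'E'
from tub import *
s=ctrl.read_state(); print(s['clock'],s['eef_pos'],jf(s['eef_pos']),s['force'],s['width'])
im=imaging.get_image('wrist'); tub(im)
im=imaging.get_image('side'); save('side5',im); c=cv2.resize(im['color'][190:300,230:370],None,fx=5,fy=5,interpolation=cv2.INTER_CUBIC); cv2.imwrite('pics/side5c.png',c[...,::-1])
E
```

```text
16.5 [529.51010731 -78.44872452  34.28262526] [ 7.64757553 -0.35928943] [-0.66068825 -1.44041885  0.61432982] 30.729220689198698
tube in jig: y0,slope,z0,slope [-4.52500e-01  6.00000e-04  5.16144e+01  8.00000e-04] near end x [-72.1 -72.  -71.7] far 46.1
```

View pics/side5c.png

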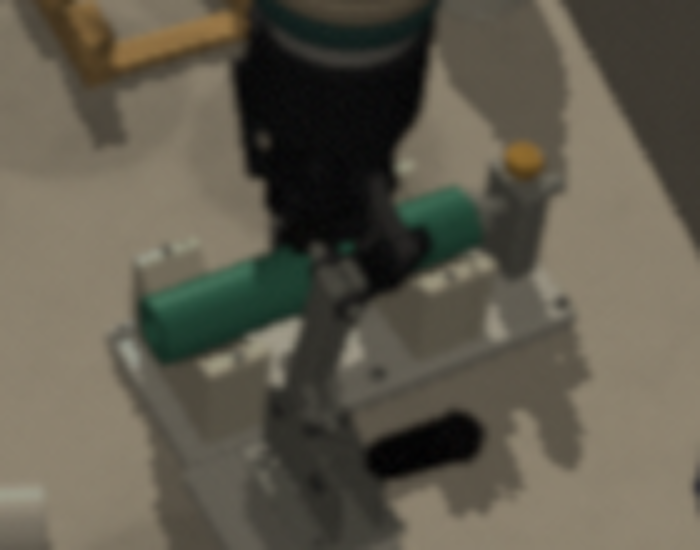

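The side crop shows the tube's far end at (478,230), just short of the stop disc at (490,220). I'll continue in small steps.

Request:
drive_tool(deltas="-0.0002 0 0 0 0.02; -0.0004 0 0 0 0.02; -0.0004 0 0 0 0.02")

```text
clock: 16.98
eef_pos: [529.9, -78.4, 34.3]
tool_rot: [3.142, 0.0, -2.901]
force: [-0.8, -1.2, 0.2]
width: 30.7
```

Request:
drive_tool(deltas="-0.0002 0 0 0 0.02; -0.0003 0 0 0 0.02; -0.0003 0 0 0 0.02")

```text
clock: 17.35
eef_pos: [530.1, -78.3, 34.3]
tool_rot: [3.141, 0.0, -2.901]
force: [-0.4, -1.0, -0.9]
width: 30.2
```

Request:
drive_tool(deltas="-0.0002 0 0 0 0.02; -0.0003 0 0 0 0.02; -0.0003 0 0 0 0.02")

```text
clock: 17.73
eef_pos: [530.5, -78.2, 34.3]
tool_rot: [3.142, 0.0, -2.901]
force: [-0.2, -0.0, -0.1]
width: 30.1
```

Request:
drive_tool(deltas="-0.0002 0 0 0 0.02; -0.0003 0 0 0 0.02; -0.0003 0 0 0 0.02")

```text
clock: 18.1
eef_pos: [530.7, -78.2, 34.3]
tool_rot: [3.141, 0.0, -2.901]
force: [0.3, -0.2, 0.3]
width: 30.2
```

Request:
drive_tool(deltas="-0.0002 0 0 0 0.02; -0.0003 0 0 0 0.02; -0.0003 0 0 0 0.02")

```text
clock: 18.48
eef_pos: [531.0, -78.1, 34.3]
tool_rot: [3.142, 0.0, -2.901]
force: [0.1, -1.2, -0.6]
width: 30.0
```

Request:
drive_tool(deltas="-0.0002 0 0 0 0.02; -0.0003 0 0 0 0.02; -0.0003 0 0 0 0.02")

```text
clock: 18.85
eef_pos: [531.0, -78.1, 34.3]
tool_rot: [3.141, -0.0, -2.901]
force: [-1.2, -0.8, -1.2]
width: 30.3
```

Request:
drive_tool(deltas="-0.0001 0 0 0 0.02; -0.0002 0 0 0 0.02; -0.0002 0 0 0 0.02")

```text
clock: 19.23
eef_pos: [531.0, -78.1, 34.3]
tool_rot: [3.141, -0.001, -2.901]
force: [-1.9, -1.6, 1.3]
width: 30.2
```

```bash
python3 - <<'E'
from loc import *
s=ctrl.read_state(); print(s['eef_pos'],s['force'],s['clock'])
E
```

```text
[531.04333114 -78.11278796  34.25977815] [-1.88182232 -1.64146095  1.28524541] 19.225
```

Request:
drive_tool(deltas="-0.0001 0 0 0 0.02; -0.0002 0 0 0 0.02; -0.0002 0 0 0 0.02; -0.0002 0 0 0 0.02")

```text
clock: 19.73
eef_pos: [531.1, -78.1, 34.3]
tool_rot: [3.141, -0.001, -2.901]
force: [-4.1, -1.2, 2.4]
width: 30.2
```

```bash
python3 - <<'E'
from tub import *
s=ctrl.read_state(); print(s['eef_pos'],s['force'],s['clock'])
im=imaging.get_image('wrist'); tub(im); save('wrist6',im)
im=imaging.get_image('side'); save('side6',im); c=cv2.resize(im['color'][190:300,230:370],None,fx=5,fy=5,interpolation=cv2.INTER_CUBIC); cv2.imwrite('pics/side6c.png',c[...,::-1])
s=ctrl.read_state(); print(s['eef_pos'],s['force'],s['clock'])
E
```

```text
[531.09683617 -78.1314246   34.25561843] [-4.12584573 -1.21304696  2.37250905] 19.725
tube in jig: y0,slope,z0,slope [-4.66500e-01  1.30000e-03  5.15685e+01  7.00000e-04] near end x [-70.5 -70.4 -70. ] far 49.5
[531.08240385 -78.10194985  34.23101948] [-4.54787875 -1.53095767  3.37382805] 19.825
```

View pics/side6c.png

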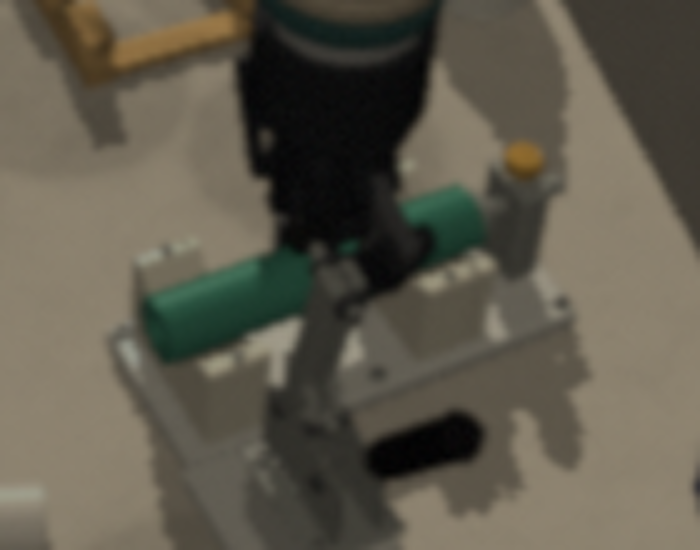

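Contact with the stop is clear: the position stalls at x 531.1 while the axial force rises to about 4.5 N, and the tube end is at about 88.6, as predicted for the stop. Releasing and rising.

Request:
drive_tool(deltas="0.0002 0 -0.0002 0 0.03; 0.0002 0 -0.0003 0 0.04; 0.0002 0 -0.0003 0 0.05; 0.0002 0 -0.0003 0 0.056; 0.0002 0 -0.0003 0 0.056; 0 0 -0.01 0 0.056; 0 0 -0.03 0 0.056; 0 0 -0.07 0 0.056; 0 0 -0.12 0 0.056; 0 0 -0.17 0 0.056; 0 0 -0.2 0 0.056; 0 0 -0.2 0 0.04")

```text
clock: 21.32
eef_pos: [533.3, -78.2, 237.4]
tool_rot: [-3.139, 0.006, -2.901]
force: [-0.2, -0.1, -0.3]
width: 40.5
```

```bash
python3 - <<'E'
from tub import *
s=ctrl.read_state(); print(s['clock'],s['eef_pos'],jf(s['eef_pos']),s['force'],s['tool_rot'],s['qpos'])
im=imaging.get_image('wrist'); save('wrist7',im); tub(im)
P,ok=fcloud(im); J=jf(P); z=P[...,2]
k=ok&(abs(J[...,1])<14)&(z>40)&(z<80)&(J[...,0]>75)&(J[...,0]<100); print('end area x,z',np.c_[J[k][:,0],z[k]].round(0)[:5])
im=load_=None
d={k:(v if v.ndim else v.item()) for k,v in np.load('pics/top0.npz').items()}
P,ok=cloud(d); J=jf(P); z=P[...,2]
k=ok&(J[...,1]<-135)&(J[...,1]>-210)&(abs(J[...,0]+49)<25)&(z>110)
q=np.c_[J[k],z[k]]; 
for lo in range(-200,-135,8):
    m=(q[:,1]>=lo)&(q[:,1]<lo+8)
    if m.any(): print(lo,m.sum(),'x',q[m,0].min().round(1),q[m,0].max().round(1),'z',q[m,2].mean().round(1),'ymean',q[m,1].mean().round(1))
print('end y',q[:,1].min(),'zmax',q[:,2].max())
E
```

```text
21.325 [533.33110288 -78.15593219 237.42407152] [11.42780434 -0.9882605 ] [-0.16552183 -0.14035776 -0.34140014] [-3.13930896  0.00591968 -2.90140081] [ 0.23512049  0.46420739 -0.2059957   1.82265528  0.12172486  0.86055054
  1.78237532]
tube in jig: y0,slope,z0,slope [-6.92800e-01  1.20000e-03  5.13771e+01 -4.00000e-04] near end x [-69.4 -69.4 -68.3] far 87.6
end area x,z [[76. 60.]
 [75. 62.]
 [77. 59.]
 [77. 62.]
 [77. 62.]]
-192 11 x -54.9 -41.7 z 183.7 ymean -186.0
-184 33 x -57.9 -40.2 z 186.3 ymean -179.6
-176 47 x -57.3 -40.4 z 178.8 ymean -172.0
-168 44 x -57.0 -40.4 z 166.1 ymean -164.2
-160 43 x -57.3 -41.0 z 153.6 ymean -156.2
-152 42 x -57.2 -40.7 z 140.9 ymean -147.9
-144 36 x -56.7 -42.0 z 128.5 ymean -140.0
-136 4 x -52.3 -44.5 z 119.1 ymean -135.7
end y -188.2282551840992 zmax 190.77417743312674
```

View pics/wrist7.png

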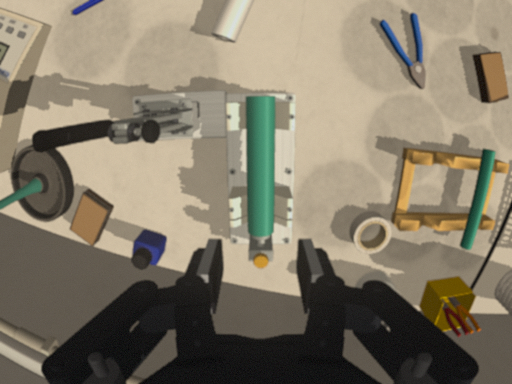

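The tube now rests bedded with its end at the stop disc (260,240 in the picture). The clamp is open, its handle end at (45,140), and the thin tube is in the rack. Moving over the handle end with the fingers shut.

Request:
drive_tool(deltas="0.005 -0.012 0 0 0.03; 0.015 -0.04 0 0 0.015; 0.027 -0.075 0 0 0; 0.038 -0.105 0 0 0; 0.048 -0.135 0 0 0; 0.055 -0.158 0 0 0; 0.0585 -0.17 0 0 0; 0.0585 -0.17 0 0 0; 0.0585 -0.17 0 0 0; 0.0585 -0.17 0 0 0")

```text
clock: 22.62
eef_pos: [515.6, -255.7, 234.3]
tool_rot: [3.141, 0.0, -2.899]
force: [-0.1, 1.1, -0.8]
width: 0.1
```

```bash
python3 - <<'E'
from tub import *
s=ctrl.read_state(); print(s['clock'],s['eef_pos'],jf(s['eef_pos']),s['force'],s['tool_rot'],s['width'])
im=imaging.get_image('wrist'); save('wrist8',im)
im=imaging.get_image('side'); save('side8',im);
E
```

```text
22.625 [ 515.56234399 -255.73963306  234.27029865] [ -48.27119206 -169.17782449] [-0.0957811   1.05685863 -0.77957798] [ 3.14096757e+00  7.48000936e-05 -2.89938436e+00] 0.06864267969093908
```

View pics/wrist8.png

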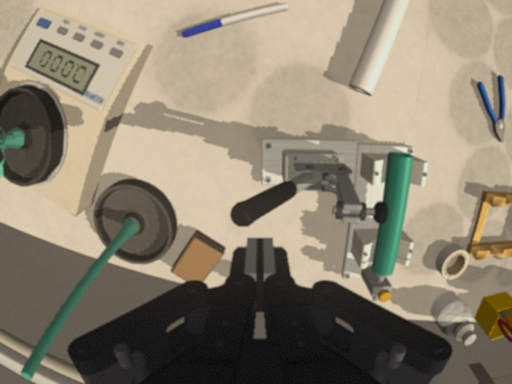

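View pics/side8.png

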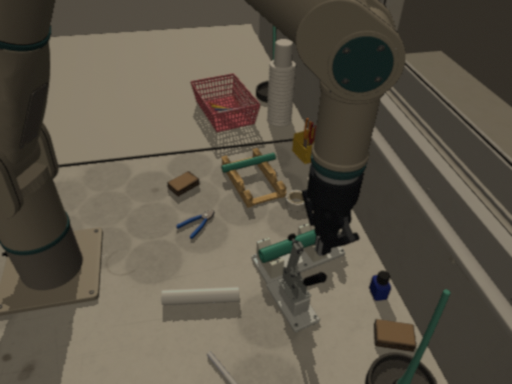

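The fingers are shut above and just inboard of the handle end (242,212). Descending, then following the handle's arc.

Request:
drive_tool(deltas="0.0005 -0.001 0.015 0 0; 0.0005 -0.001 0.032 0 0; 0.0005 -0.002 0.042 0 0; 0.0005 -0.005 0.048 0 0; 0.0005 -0.0075 0.053 0 0; 0.0005 -0.0105 0.059 0 0; 0.0005 -0.015 0.062 0 0; 0.0005 -0.0193 0.0655 0 0; 0.0005 -0.0193 0.0655 0 0")

```text
clock: 23.85
eef_pos: [519.1, -276.1, 168.2]
tool_rot: [3.141, -0.001, -2.902]
force: [0.4, 0.3, 0.4]
width: 0.2
```

```bash
python3 - <<'E'
from tub import *
s=ctrl.read_state(); print(s['clock'],s['eef_pos'],jf(s['eef_pos']),s['force'],s['tool_rot'],s['width'])
im=imaging.get_image('wrist'); save('wrist9',im)
im=imaging.get_image('side'); c=cv2.resize(im['color'][190:330,230:390],None,fx=4,fy=4,interpolation=cv2.INTER_CUBIC); cv2.imwrite('pics/side9c.png',c[...,::-1])
E
```

```text
23.85 [ 519.12130864 -276.12098348  168.20219392] [ -49.68683931 -189.81908457] [0.3615372  0.25949927 0.42118403] [ 3.14101157e+00 -7.58121090e-04 -2.90166244e+00] 0.20877764416103797
```

View pics/wrist9.png

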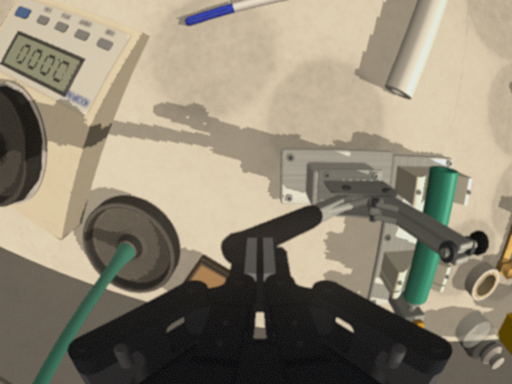

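View pics/side9c.png

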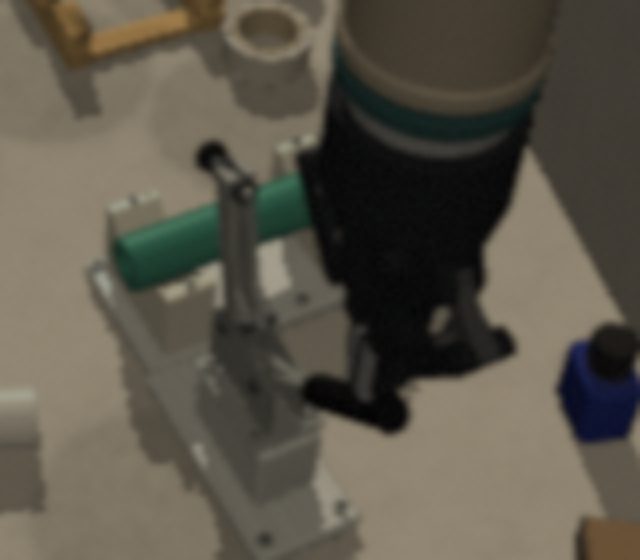

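The handle is moving and the arm is swinging toward the tube. Continuing along the arc.

Request:
drive_tool(deltas="-0.0004 -0.0035 0.0035 0 0; -0.0004 -0.0068 0.0068 0 0; -0.0004 -0.0105 0.011 0 0; -0.0004 -0.0142 0.0151 0 0; -0.0004 -0.0174 0.0195 0 0; -0.0004 -0.0206 0.024 0 0; -0.0004 -0.0235 0.029 0 0; -0.0004 -0.0262 0.0336 0 0; -0.0004 -0.0285 0.0385 0 0; -0.0004 -0.0308 0.0436 0 0; -0.0004 -0.0308 0.0436 0 0")

```text
clock: 25.32
eef_pos: [527.1, -306.0, 124.7]
tool_rot: [-3.142, -0.0, -2.901]
force: [0.1, 0.4, 0.6]
width: -0.0
```

Request:
drive_tool(deltas="0 -0.0018 0.005 0 0; 0 -0.0035 0.0104 0 0; 0 -0.005 0.0158 0 0; 0 -0.0061 0.021 0 0; 0 -0.0061 0.021 0 0")

```text
clock: 25.95
eef_pos: [528.4, -311.8, 103.6]
tool_rot: [3.141, -0.0, -2.901]
force: [0.3, 0.3, 0.2]
width: 0.0
```

```bash
python3 - <<'E'
from tub import *
s=ctrl.read_state(); print(s['clock'],s['eef_pos'],jf(s['eef_pos']),s['force'],s['tool_rot'],s['width'])
im=imaging.get_image('wrist'); save('wrist10',im)
E
```

```text
25.95 [ 528.41406254 -311.76450703  103.57603095] [ -49.18278231 -226.6506196 ] [0.27852188 0.31627903 0.22682168] [ 3.14132657e+00 -4.83485008e-04 -2.90133403e+00] 0.035656420472892074
```

View pics/wrist10.png

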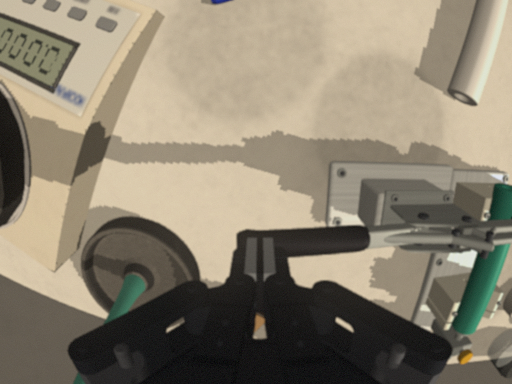

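Request:
drive_tool(deltas="0 -0.0003 0.002 0 0; 0 -0.0006 0.004 0 0; 0 -0.0008 0.006 0 0; 0 -0.001 0.008 0 0; 0 -0.001 0.009 0 0")

```text
clock: 26.62
eef_pos: [528.8, -312.8, 95.0]
tool_rot: [-3.141, -0.0, -2.901]
force: [-0.1, -0.7, 0.1]
width: -0.1
```

Request:
drive_tool(deltas="0 0 0.001 0 0; 0 0 0.0015 0 0; 0 0 0.002 0 0; 0 0 0.002 0 0")

```text
clock: 27.12
eef_pos: [528.8, -312.5, 93.1]
tool_rot: [3.141, -0.0, -2.901]
force: [-0.6, 0.5, 0.1]
width: 0.2
```

Request:
drive_tool(deltas="0 0 0.0005 0 0; 0 0 0.001 0 0; 0 0 0.001 0 0")

```text
clock: 27.5
eef_pos: [528.9, -312.6, 92.4]
tool_rot: [-3.142, 0.0, -2.901]
force: [-0.1, 0.3, 2.7]
width: -0.3
```

Request:
drive_tool(deltas="0 0 0.0005 0 0; 0 0 0.001 0 0; 0 0 0.001 0 0")

```text
clock: 27.88
eef_pos: [528.9, -312.6, 92.1]
tool_rot: [-3.141, 0.0, -2.901]
force: [-2.5, 0.8, 8.9]
width: -0.2
```

```bash
python3 - <<'E'
from tub import *
s=ctrl.read_state(); print(s['clock'],s['eef_pos'],jf(s['eef_pos']),s['force'],s['tool_rot'],s['width'])
im=imaging.get_image('wrist'); save('wrist11',im)
P,ok=fcloud(im); J=jf(P); z=P[...,2]
dark=im['color'].max(-1)<70
k=ok&dark&(abs(J[...,0]+49)<4)&(J[...,1]<-135)&(J[...,1]>-245)&(z>60)&(z<120)
for lo in range(-245,-135,8):
    m=k&(J[...,1]>=lo)&(J[...,1]<lo+8)
    if m.any(): print(lo,m.sum(),z[m].mean().round(1),np.percentile(z[m],90).round(1))
im=imaging.get_image('side'); c=cv2.resize(im['color'][190:330,230:390],None,fx=4,fy=4,interpolation=cv2.INTER_CUBIC); cv2.imwrite('pics/side11c.png',c[...,::-1])
E
```

```text
27.875 [ 528.94394584 -312.62569008   92.12305598] [ -48.87409334 -227.61349222] [-2.47721903  0.83496553  8.92628923] [-3.14126143e+00  2.70291710e-04 -2.90126398e+00] -0.18776460462839528
-245 9 90.3 91.0
-237 6 90.8 91.3
-221 34 90.5 91.2
-213 173 91.1 91.9
-205 183 91.1 91.9
-197 170 91.1 92.0
-189 186 91.1 92.0
-181 164 91.1 91.9
-173 157 91.2 91.9
-165 46 90.3 91.3
```

View pics/wrist11.png

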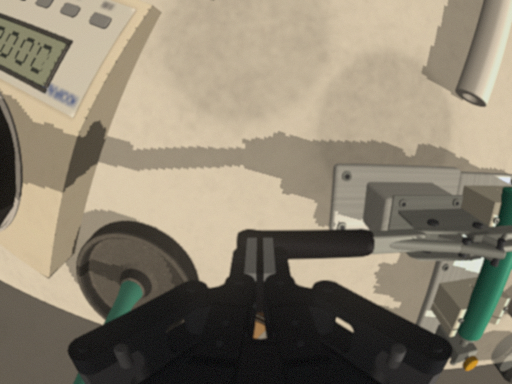

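View pics/side11c.png

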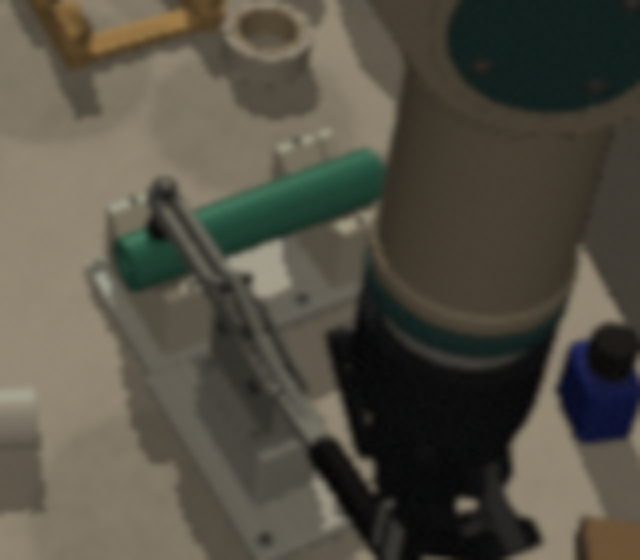

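The handle is level: its top is at z of about 91–92 along the whole grip, and the push hit a hard stop at 9 N. The clamp pad is on the tube. Retreating straight up.

Request:
drive_tool(deltas="0 0 -0.003 0 0; 0 0 -0.01 0 0; 0 0 -0.03 0 0; 0 0 -0.06 0 0; 0 0 -0.1 0 0; 0 0 -0.14 0 0; 0 0 -0.16 0 0; 0 0 -0.16 0 0; 0 0 -0.16 0 0")

```text
clock: 29.1
eef_pos: [528.1, -312.3, 250.1]
tool_rot: [3.14, -0.001, -2.901]
force: [-0.6, 0.2, -0.3]
width: -0.2
```

```bash
python3 - <<'E'
from tub import *
s=ctrl.read_state(); print(s['clock'],s['eef_pos'],jf(s['eef_pos']),s['force'])
im=imaging.get_image('wrist'); save('wrist12',im)
P,ok=fcloud(im); J=jf(P); z=P[...,2]
dark=im['color'].max(-1)<70
k=ok&dark&(abs(J[...,0]+49)<4)&(J[...,1]<-150)&(J[...,1]>-245)&(z>60)&(z<150)
print(np.polyfit(J[...,1][k],z[k],1), k.sum(), z[k].mean())
hsv=cv2.cvtColor(im['color'],cv2.COLOR_RGB2HSV)
m=ok&(hsv[...,0]>72)&(hsv[...,0]<100)&(hsv[...,1]>90)&(z>40)&(z<80)&(abs(J[...,1])<20)
Jm=J[m];zm=z[m];F=lambda q: np.hypot(Jm[:,1]-q[0]-q[1]*Jm[:,0],zm-q[2]-q[3]*Jm[:,0])-16
print(least_squares(F,[0,0,52,0],loss='soft_l1').x.round(4),np.percentile(Jm[:,0],[0,.5,99.5,100]).round(1))
im=imaging.get_image('top'); save('top12',im)
im=imaging.get_image('side'); save('side12',im); c=cv2.resize(im['color'][190:330,230:390],None,fx=4,fy=4,interpolation=cv2.INTER_CUBIC); cv2.imwrite('pics/side12c.png',c[...,::-1])
E
```

```text
29.1 [ 528.10417045 -312.3167613   250.0938311 ] [ -49.61568972 -227.11279819] [-0.60184574  0.20640324 -0.33730732]
[-6.27520794e-03  8.99854423e+01] 546 91.25011742724676
[-7.11300e-01  1.20000e-03  5.13339e+01 -9.00000e-04] [-71.4 -70.9  86.   87.5]
```

View pics/wrist12.png

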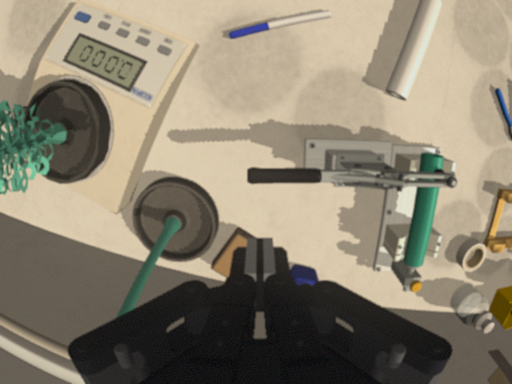

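View pics/side12c.png

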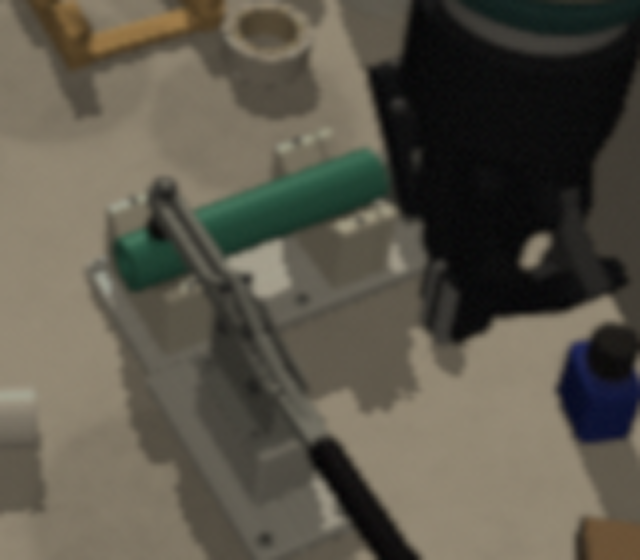

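```bash
python3 - <<'E'
from loc import *
a=cv2.imread('pics/wrist12.png')[225:305,370:450]; b=cv2.imread('pics/wrist7.png')[205:285,220:300]
cv2.imwrite('pics/cmp.png',np.hstack([cv2.resize(t,(390,390),interpolation=cv2.INTER_CUBIC) for t in (b,a)]))
im=imaging.get_image('wrist'); P,ok=fcloud(im); J=jf(P); z=P[...,2]
hsv=cv2.cvtColor(im['color'],cv2.COLOR_RGB2HSV)
k=ok&(abs(J[...,1]+.7)<9)&(J[...,0]>80)&(J[...,0]<100)&(z>57)
g=(hsv[...,1]>90)&(hsv[...,0]>72)&(hsv[...,0]<100)
print('green x max',J[k&g][:,0].max(),'grey x min',np.sort(J[k&~g][:,0])[:8])
E
```

```text
green x max 88.33221585476257 grey x min [81.97177426 84.36450684 86.30273872 86.92096367 87.37594639 87.62923169
 87.68481906 87.7705359 ]
```

View pics/cmp.png

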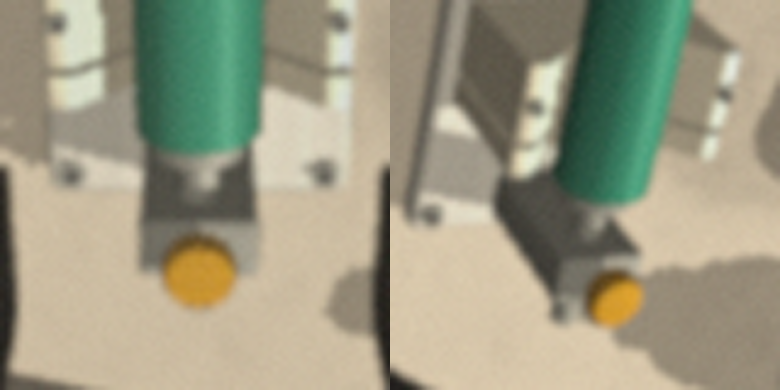

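View pics/top12.png

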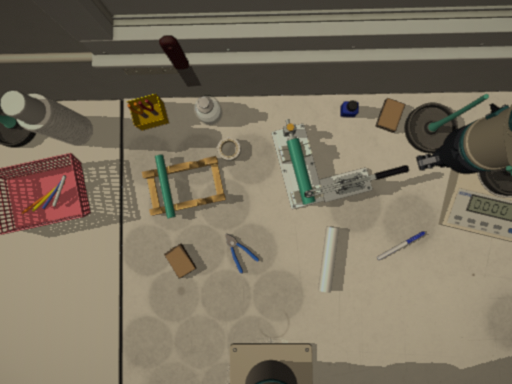

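The tube end meets the stop disc with no visible gap in both views. The clamp handle is level at (395,172) in the top view, the thin tube is in the rack, and the gripper is clear. Handing in.

```bash
python3 -c "
from cell import ctrl
print(ctrl.read_state()['qd'].round(3)); print(ctrl.finish_job())"
```

```text
[-0.    -0.003 -0.    -0.005 -0.     0.002  0.001]
the job is handed in; nothing more can be done
None
```

The thick wax tube is bedded in both saddles, against the end stop, with the toggle clamp shut on it. I handed the job in at about 29 s of the 61 s allowed; it reports no verdict.

**What I did**
- **Bedding:** I gripped the tube in the rack and lowered it until it touched the V. I pressed to 13.5 N, then let go so it could settle on its own.
- **Stop:** I regripped and slid it along in small steps. It stalled on the stop as the force along the V rose to about 4.5 N, under the 8 N at which the stop slips.
- **Clamp:** I released the tube and pushed the handle down its arc with shut fingers until it met a hard stop at about 9 N. I then lifted the arm clear.

**Last checks**
- **In the V:** the tube is within 0.1 mm of the saddle centre line, measured in the wrist camera. Its axis is about 52 mm up and 0.001 rad off the V's direction. Tube and stop disc show no visible gap.
- **Clamp handle:** it is level to about 0.006 rad, with the top of the grip at 91–92 mm.
- **Rest of the scene:** the thin tube is still in the rack, and the robot touches nothing.

**Where readings disagreed**
- **Tube ends:** their position along the V varied by about 1–2 mm between views, so the contact with the stop rests mainly on the force reading.
- **V centre line:** the top and wrist cameras differ by about 0.6 mm.
- **Finger opening:** it read about 30.4 mm on the 32 mm tube. I did not find the cause, but the grip held.
- **Not measured directly:** I did not check the stop's displacement or read the clamp joint's value.

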